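Set the photometer carriage against the marked stop

TASK

Set the photometer rail for the next reading: with closed fingertips press down the rubber pad in the middle of the carriage to free its brake, and keep it pressed while you push the carriage along the rail until it rests against the marked stop, the one with the tall pointed blade. Then let the pad come up so that the brake holds the carriage there, and back off, without ever dragging the carriage with its brake on. Do not lift, carry or move anything else on the bench.

Things in the scene. Friction and masses are not known exactly. Their poses are not given: they have to be found in the camera images.
- pad_top (a point): Centre of the top of the brake pad, the dark rubber pad in the middle of the sliding carriage, 60 mm above the bench when up. The pad is 62 mm along the rail by 44 mm across and lies between the carriage's two upright aluminium end cheeks, whose inner faces are 34 mm either side of this point along the rail. Axes as the rail's: y along the rail, z up.
- carriage_mid (a point): Middle of the aluminium carriage's top plate, under the pad, 48 mm above the bench; axes as the rail's. The carriage is 100 mm long along the rail (end faces at y +-50 mm), 64 mm wide; its end cheeks, 16 mm thick, rise to 72 mm above the bench, 12 mm over the raised pad. On its +x side a black cuvette block spans x 32 to 66 mm, y +-40 mm, cuvette tops at 74 mm.
- pad (a joint): Travel of the brake pad, m: 0 up (brake gripping), 0.007 fully pressed. Spring: about 10 N to start it, 16 N fully down. The brake slackens as it goes down, is free beyond about 0.0025 and grips again when the pad is let go. Gripping, it holds the carriage against 17 to 28 N; freed, the carriage slides with about 1.5 N and a little damping.
- carriage (a joint): Position of the carriage along the rail, m; 0 at the middle of the rail, growing towards the rail's +y.
- rail: Aluminium rail lying across the bench, fixed, 460 mm long along its own y, beam 40 mm wide, its top 34 mm above the bench, with a fine scale; feet at both ends 90 mm wide, 36 mm tall. Origin at its middle on the bench; x across it (away from the robot), z up.
- marked_stop: The marked stop: steel block clamped on the rail, fixed, 30 mm along the rail, 72 mm across, 60 mm tall, with on top a tall upright pointed blade (30 mm wide, tip at 101 mm) and a flat pointed tongue, 20 mm wide, at 66 mm, reaching to x -72 mm. At either end of the rail. Origin at its middle on the bench, on the rail's centre line; axes as the rail's. The carriage touches it when the carriage's middle is 65 mm from this origin, measured level.
- plain_stop: The other stop, the same steel block without blade or tongue, flat on top, fixed near the other end of the rail. Origin and axes as for the marked stop.
- vial_a: Small capped glass vial, 26 mm across, 55 mm tall, standing loose in front of the rail; loose, to be left alone; origin at the centre of its underside
- vial_b: Small capped glass vial, 26 mm across, 55 mm tall, standing loose in front of the rail; loose, to be left alone; origin at the centre of its underside
- jar: Amber glass jar with black lid, 60 mm across, 75 mm tall, beyond the rail; loose, to be left alone; origin at the centre of its underside
- dishes: Stack of three petri dishes, 90 mm across, 42 mm tall, beyond the rail; loose, to be left alone; origin at the centre of its underside
- beaker: Glass beaker, 68 mm across, 90 mm tall, beyond the rail; loose, to be left alone; origin at the centre of its underside
- bottle: White plastic bottle with blue cap, 60 mm across, 140 mm tall, beyond the rail; loose, to be left alone; origin at the centre of its underside
- timer: Flat white lab timer, 55 x 70 x 22 mm, lying in front of the rail; loose, to be left alone; origin at the centre of its underside
- spatula: Spatula with black handle, 180 mm long, lying in front of the rail; loose, to be left alone; origin at the centre of its underside

How it is judged:
By the outcome, as a careful person would: the job done as asked, in the order asked, and still so for the second after the job is handed in, with the robot touching nothing.
It also fails if it takes over 38 s, if anything falls off the work surface, if the arm or the gripper's body presses on something with over 40 N, if the wrist force passes 120 N, or if a joint passes its speed limit or range.

ROBOT

A 6-joint arm with a two-finger parallel gripper is mounted at the origin on the work surface. World frame = base frame: x ahead of the robot, y to its left, z up, the work surface at z = 0. Lengths are in mm, angles in rad, forces in N, time in s.
With the tool pointing down it reaches from about 350 to 875 mm from the base axis. Payload 4.2 kg.
Tool frame: the origin (TCP) lies on the mounting face of the last link; the fingertips stand 173 mm ahead of it and the grasp point (between the pads) lies grip_point_offset ahead of it (grip_point_offset is the distance from the TCP to the grasp point, in mm); z points along the fingers, y is the line along which they close (so a half turn about z gives the same grasp; the last joint's range is limited). The gripper opens to 85 mm and grips with 20 to 120 N. Pads are 22 mm wide; open, the fingers measure 114 mm over their backs; the gripper's body (76 mm by 85 mm) begins 54 mm behind the grasp point. The pads swing forward as they close: fully open they stand 13 mm farther back than shut.
Start: joints at [-0.98, 0.385, 0.008, 0, -1.194, -0.259], TCP at [203.606, -590.885, 404.712] pointing down, gripper open.
Joint ranges: [-3.14, 3.14], [-1.21, 2.06], [-1.07, 1.41], [-3.16, 2.05], [-2.99, -0.16], [-3.1, 3.1]. Speed limits (rad/s): [2.79, 2.79, 3.14, 3.14, 3.14, 3.14].

INTERFACE

Orientations are given as a unit quaternion [x, y, z, w].
In Python, from bench import read_state, get_image, job_done, recognise, place_of, grip_point_offset gives the robot as it stands. The module is installed in compiled form; this text tells all that it offers.
- The arm moves only by the tool carry_out, never from a script. Its arguments are lists of equal length, an entry for each row: "slide": the shift along the tool's x, y, z in m, a list of three; "roll": the turn about the tool's z in degrees; "claw": the finger opening in m, from 0 to 0.0854. A call has 1 to 8 rows; each row is the pose to reach, as a shift and turn from the pose commanded when the call began, along the tool's axes at that moment; what a row does not reach only later rows make up. A row lasts 1/8 s, in which the tool goes at most 62.5 mm and 10.7 degrees, less where a joint would pass 70% of its speed; a pose out of reach is approached as far as the arm can. A call with a gripper value outside its range is refused whole. The fingers move at their own pace and stop on an object; the grip force is fixed at half the most. Time passes only in rows, so rows that repeat a pose let the fingers close. It gives the time, the measured TCP pose, the force, the opening and the grip force at its end, in the units of the state.
- read_state(): the state, without advancing time (a new reading comes with each control period).
- get_image(name): name is "scene" or "top"; returns a dict with "img" (480x640x3 uint8, red, green, blue), "z_map" (480x640 float32, mm along the optical axis (not along the pixel's ray), 0 where there is no reading), "mtx" (3x3 intrinsics, pixels), "world_from_camera" (4x4, takes a point from camera to world coordinates). Camera axes: x right, y up, looking along -z (the intrinsics and any distortion apply to the point x, -y, -z); pixel columns grow to the right and rows downward; lengths in mm; the calibration is good to about 2 mm. A picture is of the moment at which its call begins.
- job_done(): hands the job in; it is judged then, once.
Trained networks look in a picture, given as the dict that the camera call returned (one of the last four; its "shot" number tells which), for a name from the list of things; names that differ only in an ending like _2 or _b are one class to them, and where a whole thing is asked for, a point or a joint stands for the part that bears it (a point fixed in the world has none). Each returns a list of dicts, best first, with "conf" (0 to 1); they miss things now and then, are a little off and sometimes report something else, mostly with a low value. They report only what shows in the picture. A call takes as long as a camera call.
- recognise(picture, thing): "at" ([column, row] in pixels, amid what is visible of it).
- place_of(picture, thing): "at" ([column, row] in pixels: a listed point, or the origin of a listed thing).
The state is a dict: "clock": time; "joints": joint angles; "joint_vel": joint speeds; "joint_efforts": joint torques, N m; "position": TCP position; "ee_rot": TCP orientation; "contact_force": force on the tool from outside, world axes, zero at the start; "wrist_torque": the same for the moment, N m; "gripper_width": finger opening in mm; "grasp_force": force on a finger pad.
Only numpy, scipy, OpenCV 4.12 (cv2) and the standard library are available. Lean on these libraries where they do the work, as an engineer would, in place of code of your own. Each camera call takes 0.05 s, during which the arm holds its last target. There are 200 camera calls.

## Working session

There is one attempt and no reset: what is moved stays moved. The work goes in short steps, Python scripts to look and compute and a tool call to move; the robot and the scene stay as the last step left them, time stands still between calls to the robot, and variables do not carry over. Pictures are saved under pics/ and viewed, at most 10 in all, crops included, and the job is handed in when it is done.

Besides the shell and the picture viewer there is one more tool, called after "Call:" as name(argument=value, ...) on one line, values as JSON. carry_out: Moves the arm, as the interface text tells. Its arguments: {"type":"object","properties":{"slide":{"type":"array"},"roll":{"type":"array"},"claw":{"type":"array"}},"required":["slide","roll","claw"]}

```bash
mkdir -p pics; cat > h.py <<'E'
import numpy as np, cv2
from bench import *
def ray(p,uv):
    M=np.array(p["world_from_camera"]);K=np.array(p["mtx"])
    d=np.linalg.inv(K)@[uv[0],uv[1],1]; d=np.array([d[0],-d[1],-d[2]])
    return M[:3,3],M[:3,:3]@d
def atz(p,uv,z):
    o,d=ray(p,uv); return o+d*(z-o[2])/d[2]
def depth(p,uv):
    o,d=ray(p,uv); u,v=int(round(uv[0])),int(round(uv[1]))
    w=p["z_map"][v-2:v+3,u-2:u+3]; w=w[w>0]
    return o+d*np.median(w) if len(w) else None
def tri(p,a,q,b):
    o1,d1=ray(p,a);o2,d2=ray(q,b)
    s=np.linalg.lstsq(np.c_[d1,-d2],o2-o1,rcond=None)[0]
    A,B=o1+s[0]*d1,o2+s[1]*d2
    return (A+B)/2,np.linalg.norm(A-B)
E
python3 - <<'E'
from h import *
np.set_printoptions(precision=1,suppress=True)
P={n:get_image(n) for n in("scene","top")}
for n,p in P.items():
    cv2.imwrite(f"pics/{n}0.png",p["img"][...,::-1]); print(n,np.array(p["world_from_camera"])[:3,3])
for t,z in(("pad_top",60),("carriage_mid",48),("marked_stop",0),("plain_stop",0),("rail",0),("vial_a",0),("timer",0),("bottle",0)):
    r={n:place_of(p,t) for n,p in P.items()}
    for n in P:
        for x in r[n][:2]: print(t,n,x["at"],round(x["conf"],2),atz(P[n],x["at"],z),depth(P[n],x["at"]))
    if all(r.values()): print("  tri",*tri(P["scene"],r["scene"][0]["at"],P["top"],r["top"][0]["at"]))
s=read_state();print(grip_point_offset if not callable(grip_point_offset) else grip_point_offset(),s["position"],s["ee_rot"],s["clock"],s["contact_force"])
E
```

```text
scene [987.7 453.4 468.8]
top [483.8  35.4 919.9]
pad_top scene [267.7, 237.3] 0.66 [591.7 -25.   60. ] [591.7 -24.9  60. ]
pad_top scene [179.8, 256.6] 0.56 [711.  -76.1  60. ] [ 681.8 -132.    16.9]
pad_top top [361.2, 224.7] 0.81 [593.5 -21.9  60. ] [593.5 -22.   59.9]
  tri [593.5 -22.1  62.2] 0.8155883002474025
carriage_mid scene [265.7, 244.9] 0.62 [595.9 -25.6  48. ] [608.2 -10.5  61.2]
carriage_mid top [361.3, 223.7] 0.91 [596.6 -22.9  48. ] [595.  -22.1  60.4]
  tri [596.9 -23.3  49.5] 1.4135439211988132
marked_stop scene [222.1, 212.8] 0.56 [ 538.2 -216.7    0. ] [ 570.8 -168.2   34. ]
marked_stop top [484.4, 266.5] 0.85 [ 538.  -216.5    0. ] [ 534.6 -200.5   58.4]
  tri [ 538.1 -216.6   -0. ] 0.258151840839812
plain_stop scene [317.7, 334.9] 0.69 [642.  127.2   0. ] [663.7 147.6  29.4]
plain_stop scene [270.2, 269.3] 0.31 [590.7 -24.5   0. ] [626.7  18.8  42.5]
plain_stop top [262.2, 201.0] 0.71 [637.1 129.7   0. ] [627.2 123.6  59.1]
plain_stop top [362.1, 228.8] 0.17 [594.7 -27.4   0. ] [587.5 -23.3  59.8]
  tri [639.1 127.9  -1.8] 5.11825618852507
rail scene [269.6, 27
[... 407 characters left out ...]
.71 [498.6 -50.1   0. ] [497.7 -45.1  54. ]
vial_a top [288.6, 260.0] 0.68 [544.7  86.6   0. ] [541.1  83.6  54.3]
  tri [ 476.6  -26.9 -104. ] 80.59640136230125
timer scene [369.4, 251.2] 0.81 [444.1  54.9   0. ] [469.8  73.7  22.2]
timer top [306.6, 326.1] 0.69 [443.2  57.3   0. ] [444.1  56.8  20.8]
  tri [444.   56.3   0.6] 2.392541341133701
bottle scene [149.0, 296.6] 0.76 [ 757.1 -100.7    0. ] [765.7 -80.   17.5]
bottle top [409.9, 129.2] 0.84 [ 754.7 -102.5    0. ] [729.8 -89.9  84.3]
bottle top [364.0, 229.5] 0.23 [593.7 -30.3   0. ] [586.5 -26.   60.3]
  tri [ 755.7 -103.1   -2.3] 0.782262477714519
154.70000000000002 [ 203.6 -590.9  404.7] [-0.2  1.  -0.   0. ] 0.9 [ 0.6 -0.7  0. ]
```

View pics/scene0.png

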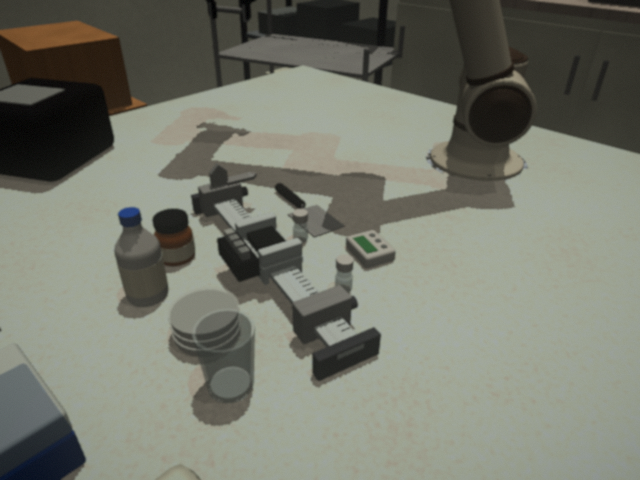

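View pics/top0.png

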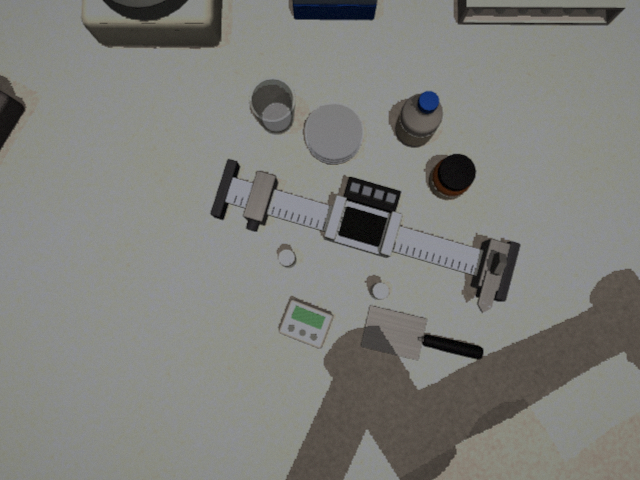

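The marked stop (tall blade) is on the right in the top view, at about (490,265). The carriage pad is at (362,225) and the plain stop at (260,197), and the networks agree with this. The carriage has to travel about 137 mm towards −y.

```bash
cat >> h.py <<'E'
from scipy.spatial.transform import Rotation as R
def toolvec(w):
    s=read_state(); return R.from_quat(s["ee_rot"]).inv().apply(w)/1000
E
python3 - <<'E'
from h import *
np.set_printoptions(precision=4,suppress=True)
s=read_state();p=np.array(s["position"])
print(R.from_quat(s["ee_rot"]).as_matrix())
print(toolvec(np.array([593.5,-22,300])-p)); print(toolvec(np.array([-.2744,-.9616,0])*1000))
E
```

```text
[[-0.9455 -0.3258  0.    ]
 [-0.3258  0.9455 -0.    ]
 [-0.     -0.     -1.    ]]
[-0.5539  0.4108  0.1047]
[ 0.5727 -0.8198 -0.    ]
```

Call:
carry_out(slide=[[-0.02, 0.015, 0], [-0.06, 0.0445, 0], [-0.1, 0.074, 0], [-0.14, 0.104, 0], [-0.18, 0.1335, 0], [-0.22, 0.163, 0], [-0.26, 0.193, 0], [-0.3, 0.2225, 0]], roll=[2, 5, 8, 12, 16, 20, 24, 28], claw=[0, 0, 0, 0, 0, 0, 0, 0])

```text
clock: 1.9
position: [415.4, -281.3, 405.1]
ee_rot: [0.079, 0.997, -0.0, 0.0]
contact_force: [0.8, -1.5, -0.0]
gripper_width: -0.3
grasp_force: 0.0
```

```bash
python3 - <<'E'
from h import *
np.set_printoptions(precision=4,suppress=True)
s=read_state();p=np.array(s["position"])
print(R.from_quat(s["ee_rot"]).as_matrix(),p,s["gripper_width"])
print(toolvec(np.array([593.5,-22,275])-p))
E
```

```text
[[-0.9874  0.1584  0.0008]
 [ 0.1584  0.9874 -0.0003]
 [-0.0008 -0.0002 -1.    ]] [ 415.4356 -281.3121  405.0656] -0.29300279624110825
[-0.1346  0.2843  0.1301]
```

Call:
carry_out(slide=[[-0.02, 0.04, 0], [-0.04, 0.085, 0], [-0.062, 0.13, 0], [-0.085, 0.18, 0], [-0.107, 0.226, 0], [-0.125, 0.264, 0.03], [-0.1345, 0.284, 0.08], [-0.1345, 0.284, 0.12]], roll=[1, 2, 3, 4, 5, 6, 7, 7], claw=[0, 0, 0, 0, 0, 0, 0, 0])

```text
clock: 2.9
position: [592.6, -21.7, 282.8]
ee_rot: [0.138, 0.99, 0.0, -0.0]
contact_force: [-0.9, -0.9, -0.3]
gripper_width: 0.2
grasp_force: 0.0
```

```bash
python3 - <<'E'
from h import *
np.set_printoptions(precision=4,suppress=True)
s=read_state();p=np.array(s["position"])
print(p,R.from_quat(s["ee_rot"]).as_matrix()[:,1],s["contact_force"])
print(toolvec(np.array([593.5,-22,240])-p))
q=get_image("scene");cv2.imwrite("pics/s1.png",cv2.resize(q["img"][120:360,120:440,::-1],(800,600)))
E
```

```text
[592.5543 -21.6992 282.8057] [ 0.2735  0.9619 -0.    ] [-0.9322 -0.8746 -0.3162]
[-0.001  -0.      0.0428]
```

View pics/s1.png

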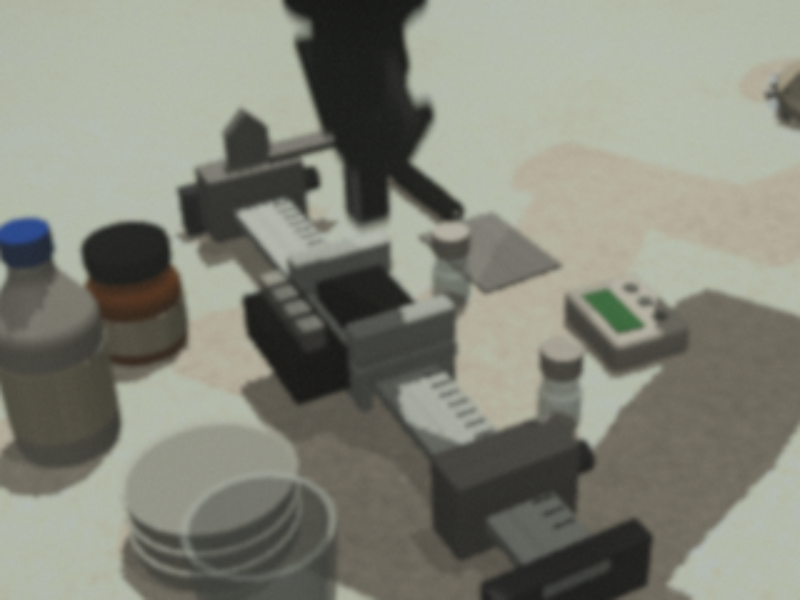

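The closed fingertips are right above the pad, at about (365,215) in the crop, with the pad at (365,295). Descending.

Call:
carry_out(slide=[[-0.001, 0, 0.015], [-0.001, 0, 0.03], [-0.001, 0, 0.04], [-0.001, 0, 0.044], [-0.001, 0, 0.044]], roll=[0, 0, 0, 0, 0], claw=[0, 0, 0, 0, 0])

```text
clock: 3.58
position: [593.1, -23.7, 241.0]
ee_rot: [0.139, 0.99, 0.0, 0.0]
contact_force: [0.5, 0.5, 0.9]
gripper_width: 0.0
grasp_force: 0.0
```

Call:
carry_out(slide=[[0, 0, 0.003], [0, 0, 0.006], [0, 0, 0.008], [0, 0, 0.009], [0, 0, 0.009]], roll=[0, 0, 0, 0, 0], claw=[0, 0, 0, 0, 0])

```text
clock: 4.2
position: [593.0, -23.5, 232.7]
ee_rot: [0.139, 0.99, -0.0, 0.0]
contact_force: [-1.7, 0.7, 5.7]
gripper_width: 0.1
grasp_force: 2.9
```

Call:
carry_out(slide=[[0, 0, 0.002], [0, 0, 0.004], [0, 0, 0.005], [0, 0, 0.006], [0, 0, 0.006]], roll=[0, 0, 0, 0, 0], claw=[0, 0, 0, 0, 0])

```text
clock: 4.82
position: [593.0, -23.5, 228.2]
ee_rot: [0.139, 0.99, -0.0, 0.0]
contact_force: [-5.7, 1.5, 12.9]
gripper_width: 0.1
grasp_force: 6.7
```

Call:
carry_out(slide=[[0, 0, 0.001], [0, 0, 0.002], [0, 0, 0.002]], roll=[0, 0, 0], claw=[0, 0, 0])

```text
clock: 5.2
position: [593.0, -23.5, 226.5]
ee_rot: [0.139, 0.99, -0.0, 0.001]
contact_force: [-5.0, 1.0, 15.2]
gripper_width: -0.1
grasp_force: 7.4
```

Call:
carry_out(slide=[[0, -0.001, 0], [0, -0.003, 0], [0, -0.006, 0], [0, -0.01, 0], [0, -0.014, 0], [0, -0.018, 0], [0, -0.02, 0], [0, -0.02, 0]], roll=[0, 0, 0, 0, 0, 0, 0, 0], claw=[0, 0, 0, 0, 0, 0, 0, 0])

```text
clock: 6.2
position: [587.4, -42.7, 226.5]
ee_rot: [0.139, 0.99, -0.0, 0.001]
contact_force: [-5.4, 1.2, 15.5]
gripper_width: -0.0
grasp_force: 7.4
```

```bash
python3 - <<'E'
from h import *
np.set_printoptions(precision=1,suppress=True)
P={n:get_image(n) for n in("scene","top")}
for t,z in(("pad_top",55),("carriage_mid",48)):
    for n,p in P.items():
        for x in place_of(p,t)[:1]: print(t,n,x["at"],round(x["conf"],2),atz(p,x["at"],z))
cv2.imwrite("pics/s2.png",cv2.resize(P["scene"]["img"][120:360,120:440,::-1],(800,600)))
E
```

```text
pad_top scene [263.8, 235.4] 0.64 [587.5 -39.   55. ]
carriage_mid scene [262.8, 238.7] 0.9 [587.9 -41.4  48. ]
```

View pics/s2.png

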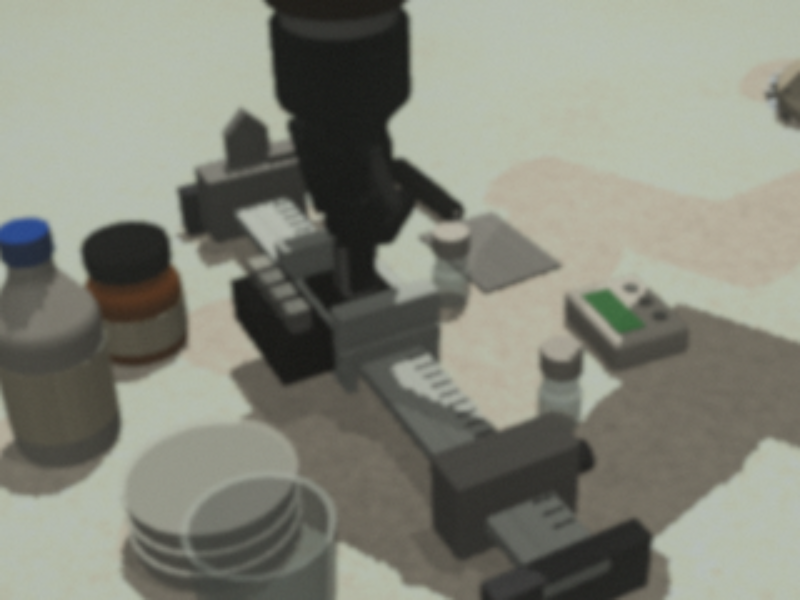

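The cheek moved from about (400,310) to (385,300), so the carriage is following the fingers, still centred on the pad. Continuing.

Call:
carry_out(slide=[[0, -0.002, 0], [0, -0.006, 0], [0, -0.013, 0], [0, -0.021, 0], [0, -0.029, 0], [0, -0.036, 0], [0, -0.042, 0], [0, -0.046, 0]], roll=[0, 0, 0, 0, 0, 0, 0, 0], claw=[0, 0, 0, 0, 0, 0, 0, 0])

```text
clock: 7.5
position: [574.8, -87.0, 226.5]
ee_rot: [0.139, 0.99, -0.0, 0.001]
contact_force: [-5.1, 3.1, 14.6]
gripper_width: 0.2
grasp_force: 7.4
```

Call:
carry_out(slide=[[0, -0.004, 0], [0, -0.01, 0], [0, -0.018, 0], [0, -0.026, 0], [0, -0.034, 0], [0, -0.042, 0], [0, -0.048, 0], [0, -0.052, 0]], roll=[0, 0, 0, 0, 0, 0, 0, 0], claw=[0, 0, 0, 0, 0, 0, 0, 0])

```text
clock: 8.5
position: [560.5, -137.1, 226.5]
ee_rot: [0.139, 0.99, -0.0, 0.001]
contact_force: [-4.1, 2.4, 14.7]
gripper_width: -0.0
grasp_force: 7.4
```

```bash
python3 - <<'E'
from h import *
np.set_printoptions(precision=1,suppress=True)
P={n:get_image(n) for n in("scene","top")}
for t,z in(("pad_top",55),("carriage_mid",48),("marked_stop",0)):
    for n,p in P.items():
        for x in place_of(p,t)[:1]: print(t,n,x["at"],round(x["conf"],2),atz(p,x["at"],z))
print(read_state()["contact_force"])
cv2.imwrite("pics/s3.png",cv2.resize(P["scene"]["img"][120:300,160:400,::-1],(800,600)))
E
```

```text
pad_top scene [209.0, 330.5] 0.67 [766.8  69.3  55. ]
pad_top top [376.9, 290.3] 0.35 [498.4 -45.4  55. ]
carriage_mid scene [239.3, 211.9] 0.75 [ 562.4 -130.1   48. ]
marked_stop scene [269.5, 272.7] 0.26 [597.3 -18.8  -0. ]
marked_stop top [482.9, 265.4] 0.97 [ 539.7 -214.3    0. ]
[-5.2  1.  14.9]
```

View pics/s3.png

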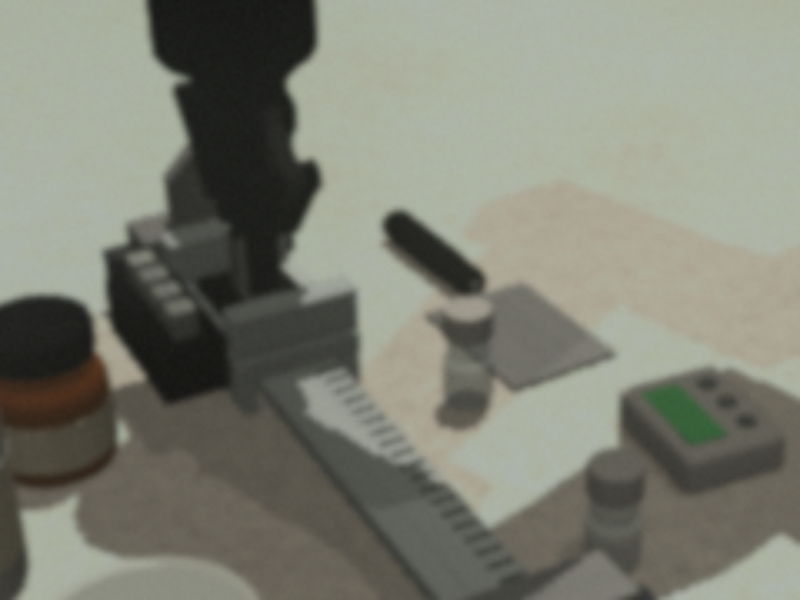

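The carriage, with its near cheek at about (290,330), is close to the stop block behind it, with roughly 17 mm to go. I'll creep in and watch the y force.

Call:
carry_out(slide=[[0, -0.001, 0], [0, -0.003, 0], [0, -0.006, 0], [0, -0.009, 0], [0, -0.012, 0], [0, -0.014, 0], [0, -0.015, 0], [0, -0.015, 0]], roll=[0, 0, 0, 0, 0, 0, 0, 0], claw=[0, 0, 0, 0, 0, 0, 0, 0])

```text
clock: 9.9
position: [556.5, -151.4, 226.5]
ee_rot: [0.139, 0.99, -0.0, 0.001]
contact_force: [-5.1, 2.7, 15.7]
gripper_width: 0.4
grasp_force: 7.4
```

Call:
carry_out(slide=[[0, -0.001, 0], [0, -0.002, 0], [0, -0.003, 0], [0, -0.004, 0]], roll=[0, 0, 0, 0], claw=[0, 0, 0, 0])

```text
clock: 10.4
position: [556.3, -153.7, 226.6]
ee_rot: [0.138, 0.99, 0.001, 0.002]
contact_force: [-2.7, 10.9, 14.3]
gripper_width: -0.1
grasp_force: 7.3
```

The y force rose to 11 N at y = −153.7, where the stop was predicted. Letting the pad up straight.

Call:
carry_out(slide=[[0, 0, 0], [0, 0, -0.002], [0, 0, -0.004], [0, 0, -0.006], [0, 0, -0.008], [0, 0, -0.011], [0, 0, -0.02], [0, 0, -0.04]], roll=[0, 0, 0, 0, 0, 0, 0, 0], claw=[0, 0, 0, 0, 0, 0, 0, 0])

```text
clock: 11.4
position: [554.7, -155.5, 263.1]
ee_rot: [0.139, 0.99, -0.0, -0.002]
contact_force: [0.1, -0.1, -0.4]
gripper_width: -0.2
grasp_force: 0.0
```

Call:
carry_out(slide=[[0, 0, -0.03], [0, 0, -0.07], [0, 0, -0.12], [0.04, 0.03, -0.16], [0.09, 0.06, -0.17], [0.13, 0.09, -0.17], [0.15, 0.1, -0.17], [0.15, 0.1, -0.17]], roll=[0, 0, 0, 0, 0, 0, 0, 0], claw=[0, 0, 0, 0, 0, 0, 0, 0])

```text
clock: 12.4
position: [437.4, -17.4, 434.3]
ee_rot: [0.138, 0.99, 0.0, 0.0]
contact_force: [0.2, 0.1, -0.7]
gripper_width: 0.1
grasp_force: 0.0
```

```bash
python3 - <<'E'
from h import *
np.set_printoptions(precision=1,suppress=True)
P={n:get_image(n) for n in("scene","top")}
for t,z in(("pad_top",60),("carriage_mid",48),("marked_stop",0)):
    for n,p in P.items():
        for x in place_of(p,t)[:1]: print(t,n,x["at"],round(x["conf"],2),atz(p,x["at"],z),depth(p,x["at"]))
print(read_state()["contact_force"])
a=cv2.resize(P["scene"]["img"][150:270,180:320,::-1],(400,343)); b=cv2.resize(P["top"]["img"][180:300,400:540,::-1],(400,343))
cv2.imwrite("pics/s4.png",np.hstack([a,b]))
E
```

```text
pad_top scene [234.9, 199.7] 0.66 [ 554.4 -150.4   60. ] [ 555.9 -148.2   61.5]
pad_top top [452.8, 249.5] 0.88 [ 558.7 -154.9   60. ] [ 558.7 -154.9   59.9]
carriage_mid scene [233.6, 208.5] 0.96 [ 562.1 -145.8   48. ] [ 585.4 -112.9   71.1]
carriage_mid top [449.7, 249.9] 0.59 [ 559.1 -153.    48. ] [ 558.  -150.2   60.6]
marked_stop top [485.1, 267.2] 0.71 [ 537.  -217.6    0. ] [ 533.3 -200.    64.1]
[-0.2 -0.1  0.2]
```

View pics/s4.png

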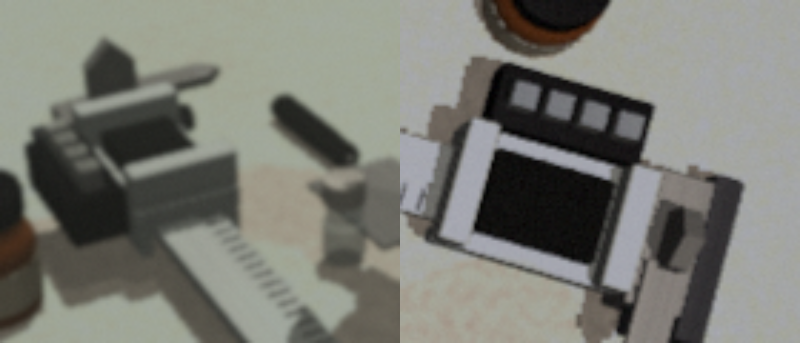

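The right cheek lies against the stop block at about (655,240) with no gap. The pad is up again at about 60 mm, and the robot is clear of everything.

```bash
python3 -c "from bench import job_done; print(job_done())"
```

```text
the job is handed in; nothing more can be done
None
```

The carriage rests against the marked stop, the pad is up with the brake holding, the arm is clear, and the job was handed in after about 12.5 s of robot time.

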